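Load a label roll and snug the printer's media guides with the thumbwheel

TASK

Take the wider of the two label rolls out of the brown tray and lower it gently onto the two rollers in the open label printer's roll bay, standing between the two guide plates just as it stood in the tray, and let go. Then roll the thumbwheel in the printer's deck towards the bay with a light fingertip, in as many short strokes as it needs, until both guide plates bear snugly on the roll without squeezing it hard; move the guides only by the wheel and never push on them. Leave the narrow roll in the tray; the cover stays open, the labels are threaded afterwards.

Things in the scene. Friction and masses are not known exactly. Their poses are not given: they have to be found in the camera images.
- roll_wide: the wider label roll: white labels on a board core, 72 mm in diameter, 54 to 55 mm wide, 0.14 to 0.28 kg. It stands on its rim in one of the tray's two compartments. Origin at its centre; its y axis is the roll's axis (level, along the tray's length). Grasp it across its two flat faces, above its centre; the tray's walls end 7 mm below its centre
- roll_narrow: the narrow label roll, 72 mm in diameter and 36 mm wide, in the tray's other compartment (which roll is in which compartment varies). Origin at its centre, y along its axis. Stays where it is
- carton: fixed shallow brown tray, 80 x 238 mm, 32 mm high, with a low divider across its middle; its long side is its y axis. Origin under its centre. The rolls' centres stand 39 mm above the table, near y = +57 and -57 mm, 110 to 118 mm apart
- printer: fixed grey desktop label printer, 175 mm long (x from -95 mm, the front, facing the robot, to +80 mm) and 160 mm wide (y), origin at table level. Its deck is 50 mm above the table. The roll bay is a pit (x -30 to +60 mm, 104 mm wide) with two fixed steel rollers across it. The open cover stands behind, leaning back from x = +76 mm, 50 mm high, to x = +140 mm, 170 mm high
- bay (a point): where the roll's centre is when it rests on both rollers midway between the guides: 15 mm behind the printer's origin and 62.9 mm above the table. Axes as the printer's: x to its back, y to its left; the roll's axis must lie along y
- guide_left: the left (+y) guide plate, black, upright, 68 mm long, 4 mm thick, at the left of the bay; origin at table level below the middle of its inner face, y axis as the printer's. The plates with their outward-flared lips end 57 mm above the table, below the seated roll's centre, so fingers holding the roll more than 15 mm above its centre pass over them
- guide_right: the right guide plate; origin at table level below its inner face. The gap between the inner faces is 60 to 68 mm at the start; the wheel moves both plates inwards together, about 1.9 mm each per radian, and they stay where they are left. A loose roll is pushed along until both bear on it
- wheel_crown (a point): topmost point of the thumbwheel, in the deck at the printer's front right, 56 mm above the table: a black knurled rubber wheel, 40 mm in diameter, 10 mm wide, axle along the printer's y. Only 6 mm of it stands out of the deck, 3.7 mm above the bezel round it, so it cannot be pinched. Rolling its top along the printer's +x, towards the bay, closes the guides
- wheel_axle (a point): centre of the thumbwheel, 36 mm above the table. Turning it freely takes 1.5 to 2 N at the rim; once both guides bear on the roll, each further newton at the rim adds 5 to 8 N of squeeze on each face. Friction with a fingertip is about 0.6 to 1; a press of 4 to 10 N is right, 20 N is too much. It is rigid in the vertical direction
Not all that is in view belongs to the job. What is shaped like the roll_wide but pink or red is not meant.

How it is judged:
By the outcome, as a careful person would: the job done as asked, in the order asked, and still so for the second after the job is handed in, with the robot touching nothing.
It also fails if it takes over 72 s, if anything falls off the work surface, if the arm or the gripper's body presses on something with over 40 N, if the wrist force passes 120 N, or if a joint passes its speed limit or range.

ROBOT

A 7-joint arm with a two-finger parallel gripper is mounted at the origin on a cart in front of the work surface, level with it; the furniture and walls round the work are solid. World frame = base frame: x ahead of the robot, y to its left, z up, the work surface at z = 0. Lengths are in m, angles in rad, forces in N, time in s.
With the tool pointing down it reaches from about 0.425 to 0.975 m from the base axis. Payload 16.7 kg.
Tool frame: the origin (TCP) lies at the very end of the fingers, on their centre line; the grasp point (between the pads) lies 19 mm behind it (ctrl.grip_depth is the distance from the TCP to the grasp point, in m); z points along the fingers, y is the line along which they close (so a half turn about z gives the same grasp; the last joint's range is limited). The gripper opens to 85 mm and grips with 20 to 120 N. Pads are 22 mm wide; open, the fingers measure 114 mm over their backs; the gripper's body (76 mm by 85 mm) begins 54 mm behind the grasp point. The pads swing forward as they close: fully open they stand 13 mm farther back than shut.
Start: joints at [1.095, 0.426, 0.074, 1.606, -0.034, 1.111, -0.067], TCP at [0.216, -0.639, 0.231] pointing down, gripper open.
Joint ranges: [-2.85, 2.85], [-0.5, 2.14], [-1.23, 1.37], [0.21, 2.46], [-1.02, 4.16], [0.16, 2.05], [-2.73, 2.73]. Speed limits (rad/s): [1.89, 1.89, 2.39, 2.39, 3.01, 3.01, 3.01].

INTERFACE

Orientations are given as a 3x3 rotation matrix whose columns are the frame's x, y, z axes.
In Python, from cell import ctrl gives the robot as it stands.
- The arm moves only by the shell command python3 -m crank 'ROWS'. ROWS is JSON, one flat list of numbers, 5 for each row, row after row: the finger opening in mm, from 0 to 85.4, then the shift along the world's x, y, z in units of 25 mm (1.0 is 25 mm), then the turn about the world's z in units of 5 degrees (1.0 is 5 degrees). In form: [hand, tx, ty, tz, turn, hand, tx, ty, tz, turn, ...]. A call has 1 to 12 rows; each row shifts and turns the commanded pose from where the row before left it; what a row does not reach is not made up. A row lasts 1/12 s, in which the tool goes at most 41.7 mm and 7.16 degrees, less where a joint would pass 70% of its speed; a pose out of reach is approached as far as the arm can. A call is refused whole if a number of a shift passes 1 or a number of a turn 1, either way. A call with a gripper value outside its range is refused whole. The fingers move at their own pace and stop on an object; the grip force is fixed at half the most. Time passes only in rows, so rows that do not move let the fingers close. It gives the time, the measured TCP pose, the force, the opening and the grip force at its end, in the units of the state.
- ctrl.get_state(): the state, without advancing time (a new reading comes with each control period).
- ctrl.read_camera(name): name is "side" or "top" or "wrist"; returns (picture, depth): 400x640x3 uint8, red, green, blue; 400x640 float32, m along the optical axis (not along the pixel's ray), 0 where there is no reading.
- ctrl.camera_model(name): a dict with "fov_y" (degrees; the focal length in pixels is half the picture's height over the tangent of half this angle, whatever the lens; pixels are square), "cx", "cy" (the principal point, pixels), "k1" (the pictures are not rectified: a ray, as slopes to the right and down, at radius r is drawn at 1 + k1 r^2 times it, then the intrinsics apply), "R" (3x3) and "t" (3): a world point X has camera coordinates R X + t; the wrist camera has in their place "mount" (4x4, takes a point from camera to tool coordinates, whose origin is the TCP and whose axes are the flange's). Camera axes: x right, y down, z forward; pixel columns grow to the right and rows downward; lengths in m; the calibration is good to about 2 mm. A picture is of the moment at which its call begins: read the wrist's pose just before it. camera_model takes no time and is no camera call.
- ctrl.finish_job(): hands the job in; it is judged then, once.
Trained networks look in the newest picture that a camera, given by its name, has taken for a name from the list of things; names that differ only in an ending like _2 or _b are one class to them, and where a whole thing is asked for, a point or a joint stands for the part that bears it (a point fixed in the world has none). Each returns a list of dicts, best first, with "score" (0 to 1); they miss things now and then, are a little off and sometimes report something else, mostly with a low value. They report only what shows in the picture. A call takes as long as a camera call. They do not tell look-alikes from the thing itself.
- ctrl.boxes_of(camera, query): "uv" ([column, row] in pixels, amid what is visible of it).
- ctrl.silhouettes(camera, query): "pixels" (400x640 bool, what is visible of it) and "uv" ([column, row] in pixels, amid what is visible of it).
The state is a dict: "clock": time; "q": joint angles; "joint_vel": joint speeds; "tau": joint torques, N m; "eef_pos": TCP position; "eef_rot": TCP orientation; "ft_force": force on the tool from outside, world axes, zero at the start; "wrist_torque": the same for the moment, N m; "grip_width": finger opening in m; "finger_force": force on a finger pad.
Only numpy, scipy, OpenCV 4.12 (cv2) and the standard library are available. Lean on these libraries where they do the work, as an engineer would, in place of code of your own. Each camera call takes 0.05 s, during which the arm holds its last target. There are 200 camera calls.

## Working session

There is one attempt and no reset: what is moved stays moved. The work goes in short steps, Python scripts to look and compute and a shell command to move; the robot and the scene stay as the last step left them, time stands still between calls to the robot, and variables do not carry over. Pictures are saved under pics/ and viewed, at most 10 in all, crops included, and the job is handed in when it is done.

```bash
mkdir -p pics; ls
cat > h.py <<'E'
import numpy as np, cv2
from cell import ctrl
def K(m): 
    f=200/np.tan(np.radians(m["fov_y"])/2); return f,m["cx"],m["cy"],m["k1"]
def cam(name):
    m=ctrl.camera_model(name)
    if "R" in m: return m,np.array(m["R"]),np.array(m["t"])
    s=ctrl.get_state(); M=np.array(m["mount"]); R=np.array(s["eef_rot"])
    Rc=R@M[:3,:3]; tc=R@M[:3,3]+np.array(s["eef_pos"])
    return m,Rc.T,-Rc.T@tc
def deproj(c,us,vs,d):
    m,R,t=c; f,cx,cy,k=K(m)
    a=(np.asarray(us,float)-cx)/f; b=(np.asarray(vs,float)-cy)/f
    x,y=a.copy(),b.copy()
    for _ in range(10):
        s=1+k*(x*x+y*y); x,y=a/s,b/s
    P=np.stack([x*d,y*d,np.ones_like(x)*d],-1)
    return (P-t)@R
def ray_z(c,u,v,z):
    m,R,t=c; p0=-R.T@t; p1=deproj(c,u,v,1.0); d=p1-p0
    return p0+d*(z-p0[2])/d[2]
def proj(c,X):
    m,R,t=c; f,cx,cy,k=K(m); p=R@np.asarray(X)+t; x,y=p[0]/p[2],p[1]/p[2]; s=1+k*(x*x+y*y)
    return np.array([cx+f*x*s,cy+f*y*s])
def seg(name,q,c,dep):
    out=[]
    for r in ctrl.silhouettes(name,q):
        v,u=np.nonzero(r["pixels"]); d=dep[v,u]; ok=d>0
        out.append((r["score"],np.round(r["uv"]),deproj(c,u[ok],v[ok],d[ok]) if ok.any() else np.zeros((0,3))))
    return out
E
cat > a.py <<'E'
from h import *
np.set_printoptions(precision=4,suppress=True)
for n in ["top","side"]:
    c=cam(n); im,dep=ctrl.read_camera(n); cv2.imwrite(f"pics/{n}0.png",im[:,:,::-1])
    np.savez(f"{n}0.npz",im=im,dep=dep)
    for q in ["roll_wide","roll_narrow","carton","printer","guide_left","guide_right","wheel_crown"]:
        for s,uv,P in seg(n,q,c,dep):
            if len(P): print(n,q,round(s,2),uv,len(P),"med",np.median(P,0),"lo",np.percentile(P,2,axis=0),"hi",np.percentile(P,98,axis=0))
print(ctrl.get_state())
E
python3 a.py
```

```text
pics
top roll_wide 0.97 [217. 199.] 520 med [0.474 0.436 0.064] lo [ 0.4428  0.4055 -0.0008] hi [0.5141 0.4813 0.076 ]
top roll_wide 0.94 [204. 265.] 532 med [0.2722 0.4821 0.0658] lo [ 0.2409  0.4491 -0.0007] hi [0.306  0.5263 0.0763]
top roll_wide 0.7 [298. 175.] 432 med [0.5197 0.1812 0.0691] lo [0.4903 0.1508 0.0035] hi [0.561  0.2122 0.0798]
top roll_narrow 0.51 [261. 191.] 300 med [0.4893 0.2894 0.0689] lo [0.4632 0.2681 0.0016] hi [0.5304 0.3106 0.0794]
top carton 0.69 [279. 186.] 1263 med [0.5089 0.2465 0.0051] lo [ 0.4526  0.1232 -0.0027] hi [0.5735 0.351  0.0351]
top printer 0.95 [385. 142.] 4560 med [ 0.6174 -0.1069  0.0521] lo [ 0.4765 -0.1817  0.0101] hi [ 0.7036 -0.027   0.1764]
top printer 0.53 [370. 155.] 42 med [ 0.5808 -0.0661  0.0368] lo [ 0.5623 -0.0706  0.019 ] hi [ 0.5935 -0.0603  0.0628]
top guide_left 0.66 [384. 141.] 4584 med [ 0.6163 -0.107   0.052 ] lo [ 0.4764 -0.1821  0.0099] hi [ 0.7023 -0.0269  0.1764]
top guide_left 0.42 [372. 153.] 32 med [ 0.5819 -0.0669  0.0377] lo [ 0.5672 -0.0711  0.0212] hi [ 0.5939 -0.0611  0.0635]
top wheel_crown 0.73 [388. 138
[... 1061 characters left out ...]
0.71 [256. 271.] 3955 med [ 0.5791 -0.1051  0.0518] lo [ 0.4799 -0.1799  0.0022] hi [ 0.7095 -0.025   0.1775]
{'clock': 0.8, 'q': array([ 1.0955,  0.4261,  0.0739,  1.606 , -0.0341,  1.1108, -0.0671]), 'joint_vel': array([ 0.0001,  0.0001,  0.0001, -0.0014, -0.0004, -0.0001, -0.0001]), 'tau': array([  0.0012, -94.9454,   3.7563, -46.3866,   0.019 ,   0.0027,
         0.    ]), 'eef_pos': array([ 0.216 , -0.6395,  0.2313]), 'eef_rot': array([[ 0.9474,  0.32  , -0.    ],
       [ 0.32  , -0.9474,  0.    ],
       [ 0.    , -0.    , -1.    ]]), 'ft_force': array([0.6164, 0.3039, 0.2342]), 'wrist_torque': array([ 0.0141, -0.0304, -0.0053]), 'finger_force': 0.0, 'grip_width': 0.08535311642684192}
```

```bash
cat > b.py <<'E'
from h import *
np.set_printoptions(precision=4,suppress=True)
t=np.load("top0.npz"); s=np.load("side0.npz")
a=cv2.resize(t["im"][80:300,180:460],(764,600),interpolation=cv2.INTER_CUBIC)
b=cv2.resize(s["im"][120:320,180:440],(780,600),interpolation=cv2.INTER_CUBIC)
cv2.imwrite("pics/t1.png",a[:,:,::-1]);cv2.imwrite("pics/s1.png",b[:,:,::-1])
# deck-level points -> printer rectangle ; roll/tray from all points
P=[]
for n,d in (("top",t),("side",s)):
    c=cam(n); v,u=np.nonzero(d["dep"]>0); X=deproj(c,u,v,d["dep"][v,u])
    m=(X[:,2]>.046)&(X[:,2]<.056)&(X[:,0]>.42)&(X[:,0]<.75)&(X[:,1]>-.25)&(X[:,1]<.03)
    r=cv2.minAreaRect((X[m][:,:2]*1000).astype(np.float32)); print(n,"deck",r,m.sum())
    m=(X[:,2]>.02)&(X[:,2]<.036)&(X[:,0]>.42)&(X[:,0]<.62)&(X[:,1]>.1)&(X[:,1]<.38)
    r=cv2.minAreaRect((X[m][:,:2]*1000).astype(np.float32)); print(n,"tray",r)
    for lo,hi in ((.14,.23),(.25,.33)):
        m=(X[:,2]>.06)&(X[:,2]<.085)&(X[:,0]>.44)&(X[:,0]<.6)&(X[:,1]>lo)&(X[:,1]<hi)
        r=cv2.minAreaRect((X[m][:,:2]*1000).astype(np.float32)); print(n,"roll",r,m.sum())
E
python3 b.py
```

```text
top deck ((565.8419189453125, -106.3436050415039), (182.74888610839844, 161.88027954101562), 0.09047660231590271) 1742
top tray ((512.5865478515625, 238.44027709960938), (82.20674896240234, 238.5926055908203), 14.53542423248291)
top roll ((526.8258056640625, 181.72756958007812), (63.0501708984375, 54.34737777709961), 14.609518051147461) 321
top roll ((498.4333801269531, 291.740966796875), (61.149295806884766, 36.09943389892578), 14.318812370300293) 223
side deck ((568.0597534179688, -102.07557678222656), (184.95030212402344, 160.77420043945312), 0.20294272899627686) 1514
side tray ((514.7210693359375, 242.92193603515625), (83.50836944580078, 241.7262420654297), 15.116990089416504)
side roll ((530.0714111328125, 186.0188446044922), (60.43000793457031, 56.780826568603516), 14.397528648376465) 313
side roll ((502.22882080078125, 295.8601989746094), (59.415260314941406, 39.52716064453125), 16.813072204589844) 200
```

View pics/t1.png

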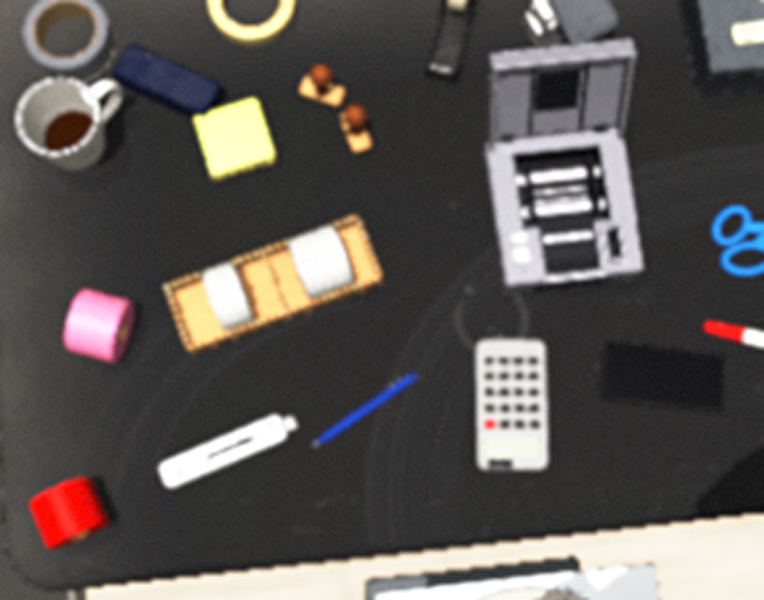

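View pics/s1.png

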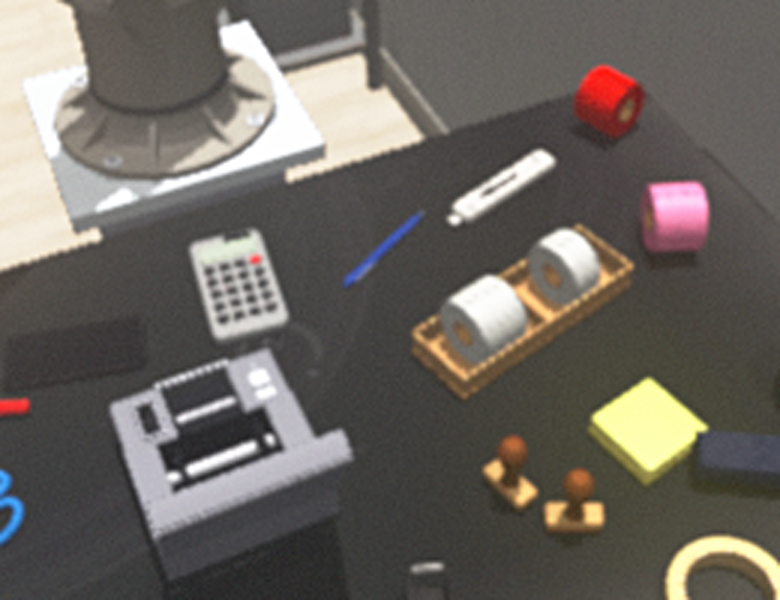

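The two white rolls are in the tray; the wide one is at the right end (top picture about (322,260)), at (0.528, 0.184) in the world. The printer stands at about x 0.4765 to 0.65, y −0.104, unrotated. The thumbwheel is at (613,240), front right. Next I look at it with the wrist camera.

```bash
python3 -m crank '[85,0.5,1,0.3,0, 85,0.5,1,0.3,0, 85,0.5,1,0.3,0, 85,0.5,1,0.3,0, 85,0.5,1,0.3,0, 85,0.5,1,0.3,0, 85,0.5,1,0.3,0, 85,0.5,1,0.3,0, 85,0.5,1,0,0, 85,0.5,1,0,0, 85,0.5,1,0,0, 85,0.5,1,0,0]'; python3 -m crank '[85,0.5,1,0,-0.4, 85,0.5,1,0,-0.4, 85,0.5,1,0,0, 85,0.5,1,0,0, 85,0.5,1,0,0, 85,0.5,1,0,0, 85,0.5,1,0,0, 85,0.5,1,0,0, 85,0.5,0.5,0,0, 85,0,0,0,0, 85,0,0,0,0]'
cat > c.py <<'E'
from h import *
import sys
np.set_printoptions(precision=4,suppress=True)
tag=sys.argv[1]; sc=ctrl.get_state(); print(sc["clock"],sc["eef_pos"],sc["eef_rot"][:,1],sc["ft_force"])
c=cam("wrist"); im,dep=ctrl.read_camera("wrist"); cv2.imwrite(f"pics/{tag}.png",im[:,:,::-1])
np.savez(tag+".npz",im=im,dep=dep,R=c[1],t=c[2])
print("campos",-c[1].T@c[2])
for q in sys.argv[2:]:
    for s,uv,P in seg("wrist",q,c,dep):
        if len(P): print(q,round(s,2),uv,len(P),"med",np.median(P,0),"lo",np.percentile(P,2,axis=0),"hi",np.percentile(P,98,axis=0))
E
python3 c.py w1 printer guide_left guide_right wheel_crown
```

```text
clock: 1.8
eef_pos: [0.3664, -0.3382, 0.2916]
eef_rot: [[0.947, 0.32, 0.0], [0.32, -0.947, -0.0], [0.0, 0.0, -1.0]]
ft_force: [1.0, -0.6, -0.5]
grip_width: 0.0849
finger_force: 0.0
clock: 2.72
eef_pos: [0.4788, -0.1264, 0.2912]
eef_rot: [[0.967, 0.255, -0.0], [0.255, -0.967, 0.0], [-0.0, -0.0, -1.0]]
ft_force: [-0.8, -0.9, -0.3]
grip_width: 0.0849
finger_force: 0.0
2.7167 [ 0.4788 -0.1264  0.2912] [ 0.2548 -0.967  -0.0002] [-0.8409 -0.8994 -0.3031]
campos [ 0.5624 -0.1033  0.4336]
printer 0.98 [319.  75.] 22441 med [ 0.585  -0.1076  0.0494] lo [ 0.4849 -0.1789  0.011 ] hi [ 0.6644 -0.0275  0.0781]
printer 0.33 [66. 54.] 5818 med [0.5342 0.1683 0.0645] lo [0.4976 0.1507 0.0083] hi [0.5679 0.2116 0.0755]
guide_left 0.75 [289.  62.] 540 med [ 0.5921 -0.0666  0.0521] lo [ 0.5588 -0.0695  0.0116] hi [ 0.6215 -0.0577  0.0574]
guide_right 0.68 [351.  76.] 475 med [ 0.5915 -0.1396  0.0528] lo [ 0.559  -0.148   0.0288] hi [ 0.6213 -0.1364  0.0573]
wheel_crown 0.63 [322.  76.] 22575 med [ 0.5855 -0.108   0.0494] lo [ 0.4852 -0.179   0.0108] hi [ 0.6653 -0.0276  0.0775]
```

View pics/w1.png

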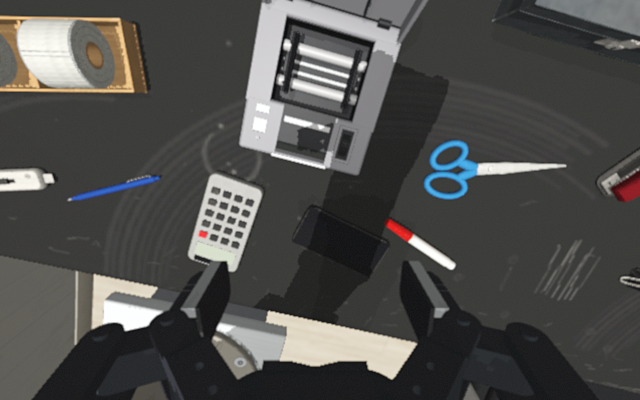

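The wrist view shows the printer with its guides at (285,75) and (355,85), and the thumbwheel at (344,147). The tray with the wide roll is at the upper left. I will fit all of these.

```bash
cat > d.py <<'E'
from h import *
import sys
np.set_printoptions(precision=4,suppress=True)
d=np.load("w1.npz"); c=(ctrl.camera_model("wrist"),d["R"],d["t"]); dep=d["dep"]; g=d["im"].astype(int).mean(2)
vv,uu=np.mgrid[:400,:640]; X=deproj(c,uu,vv,dep); z=X[...,2]
m=(z>.046)&(z<.052)&(X[...,0]>.42)&(X[...,0]<.66)&(X[...,1]>-.25)&(X[...,1]<.03)&(dep>0)
print("deck z",np.median(z[m]))
Y=X[m]
print(cv2.minAreaRect((Y[:,:2]*1000).astype(np.float32)))
# edges: front edge min x per y bin; sides
ys=np.arange(-.17,-.04,.01); fx=[np.percentile(Y[abs(Y[:,1]-y)<.005,0],1) for y in ys]; print("front slope deg",np.degrees(np.arctan(np.polyfit(ys,fx,1)[0])),np.mean(fx))
xs=np.arange(.49,.65,.01)
for s,p in (("R",1),("L",99)):
    e=[np.percentile(Y[abs(Y[:,0]-x)<.005,1],p) for x in xs]; pf=np.polyfit(xs-.57,e,1); print(s,np.degrees(np.arctan(pf[0])),pf[1])
# wheel: dark pixels in the front right
w=(vv>120)&(vv<165)&(uu>325)&(uu<362)&(g<60)&(z>.04)&(z<.062)
n,l,st,ce=cv2.connectedComponentsWithStats(w.astype(np.uint8))
for i in range(1,n):
    if st[i,4]>30: q=X[l==i]; print("dark",ce[i],st[i,4],q.mean(0),q.min(0),q.max(0))
h=(vv>120)&(vv<165)&(uu>325)&(uu<362)&(z>.053)&(z<.062); print("high",h.sum(),X[h].mean(0),X[h].min(0),X[h].max(0))
for q in ("wheel_crown",): print("pt",ray_z(c,np.array(344.),np.array(147.),.055))
# guide profile: high z pts in bay region
for lo,hi in ((-.09,-.04),(-.17,-.115)):
    k=(z>.0535)&(z<.06)&(X[...,0]>.565)&(X[...,0]<.615)&(X[...,1]>lo)&(X[...,1]<hi); print("guide top",k.sum(),np.percentile(X[k],[3,50,97],axis=0))
# roll faces
for nm,lo,hi in (("wide",.13,.24),("narrow",.25,.34)):
  k=(z>.05)&(z<.085)&(X[...,0]>.45)&(X[...,0]<.6)&(X[...,1]>lo)&(X[...,1]<hi)
  if k.sum()>10: print(nm,cv2.minAreaRect((X[k][:,:2]*1000).astype(np.float32)))
E
python3 d.py
```

```text
deck z 0.049712688669950045
((567.7680053710938, -103.29430389404297), (160.40797424316406, 177.5696258544922), 89.95429992675781)
front slope deg -0.7011635709098429 0.48125897089778485
R 0.37777911228518724 -0.1814354748278874
L -1.2648335151868255 -0.025750348474941818
dark [328.2154 135.0462] 65 [ 0.5217 -0.1313  0.0504] [ 0.5042 -0.1333  0.0487] [ 0.5367 -0.1265  0.0527]
dark [343.9481 144.5502] 289 [ 0.5156 -0.1533  0.0527] [ 0.4977 -0.1603  0.0486] [ 0.5326 -0.147   0.0578]
high 165 [ 0.5149 -0.1535  0.0545] [ 0.4929 -0.1638  0.053 ] [ 0.5369 -0.1428  0.0578]
pt [ 0.5131 -0.1539  0.055 ]
guide top 184 [[ 0.5664 -0.0676  0.0537]
 [ 0.5906 -0.0654  0.0556]
 [ 0.6133 -0.0633  0.0576]]
guide top 165 [[ 0.5667 -0.1429  0.0538]
 [ 0.5905 -0.1408  0.0557]
 [ 0.6135 -0.139   0.0573]]
wide ((531.939697265625, 183.7999267578125), (69.45446014404297, 58.32316589355469), 13.607784271240234)
```

```bash
python3 -m crank '[85,0,1,0,0, 85,0,1,0,0, 85,0,1,0,0, 85,0,1,0,0, 85,0,1,-0.3,0, 85,0,1,-0.3,0, 85,0,1,-0.3,0, 85,0,1,-0.3,0, 85,0,1,-0.3,0, 85,0,1,-0.3,0, 85,0,0.8,-0.3,0, 85,0,0,0,0]'
python3 c.py w2 roll_wide roll_narrow carton
cat > e.py <<'E'
from h import *
d=np.load("w2.npz"); c=(ctrl.camera_model("wrist"),d["R"],d["t"]); dep=d["dep"]
for r in ctrl.silhouettes("wrist","roll_wide"):
    m=r["pixels"]&(dep>0); v,u=np.nonzero(m); X=deproj(c,u,v,dep[m]); X=X[X[:,2]>.05]
    if len(X)>50:
        p=cv2.minAreaRect((X[:,:2]*1000).astype(np.float32)); print(r["score"],p,X[:,2].max())
        a=np.radians(14.5); e=np.array([-np.sin(a),np.cos(a)]); t=X[:,:2]@e; print("axial ends",np.percentile(t,[1,99]),"radial of top pts",np.median((X[X[:,2]>np.percentile(X[:,2],80)][:,:2])@[np.cos(a),np.sin(a)]))
E
python3 e.py
```

```text
clock: 3.97
eef_pos: [0.4776, 0.1462, 0.2378]
eef_rot: [[0.967, 0.256, -0.001], [0.256, -0.967, 0.001], [-0.001, -0.001, -1.0]]
ft_force: [-0.9, -0.5, -0.9]
grip_width: 0.0852
finger_force: 0.0
3.9667 [0.4776 0.1462 0.2378] [ 0.2564 -0.9666 -0.0013] [-0.8952 -0.5192 -0.8971]
campos [0.5613 0.1693 0.38  ]
roll_wide 0.68 [ 23. 258.] 2785 med [0.2903 0.466  0.0482] lo [0.2602 0.4509 0.0092] hi [0.3123 0.5104 0.0685]
roll_wide 0.63 [293. 120.] 3814 med [0.535  0.1851 0.0708] lo [0.4983 0.1555 0.0468] hi [0.5666 0.2145 0.0757]
roll_wide 0.6 [45. 93.] 6374 med [0.4922 0.4276 0.06  ] lo [0.4488 0.4072 0.0078] hi [0.5242 0.4586 0.0724]
roll_narrow 0.62 [187. 115.] 3816 med [0.5076 0.2868 0.0662] lo [0.4725 0.2698 0.0108] hi [0.5383 0.3157 0.0753]
carton 0.74 [240. 116.] 8195 med [0.5194 0.2456 0.0036] lo [0.4548 0.1244 0.0014] hi [0.5767 0.3602 0.0326]
0.68 ((284.24462890625, 470.2955322265625), (55.912574768066406, 24.864803314208984), 17.31868553161621) 0.07122548271665749
axial ends [0.3722915  0.39402923] radial of top pts 0.37884835613797796
0.63 ((531.577880859375, 184.52096557617188), (69.09319305419922, 54.816104888916016), 14.374251365661621) 0.0772579751092425
axial ends [0.01857268 0.07224659] radial of top pts 0.5610978908041954
0.6 ((486.7147216796875, 441.7216491699219), (56.19068908691406, 65.93490600585938), 69.44941711425781) 0.07424006733194675
axial ends [0.26996845 0.32819712] radial of top pts 0.5792743555289381
```

View pics/w2.png

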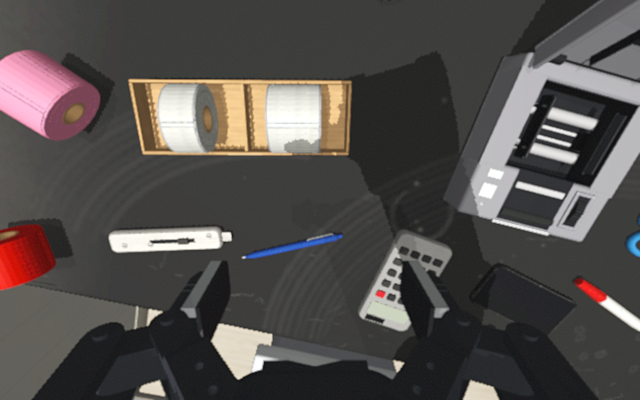

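The view shows the tray with the wide roll in its right compartment at (294,118) and the narrow one at (187,115). Roll centre is (0.5316, 0.1845), yaw 14.4°. I move over it and go down.

```bash
python3 -m crank '[85,0.72,0.51,0,0, 85,0.72,0.51,-0.5,0, 85,0.72,0.51,-1,0, 85,0,0,-1,0, 85,0,0,-1,0, 85,0,0,-1,0, 85,0,0,-1,0, 85,0,0,-1,-0.1, 85,0,0,-0.7,0, 85,0,0,-0.4,0, 85,0,0,0,0, 85,0,0,0,0]'
```

```text
clock: 5.22
eef_pos: [0.5328, 0.1809, 0.0492]
eef_rot: [[0.97, 0.244, 0.0], [0.244, -0.97, -0.0], [0.0, 0.0, -1.0]]
ft_force: [-0.8, 0.5, 0.6]
grip_width: 0.085
finger_force: 0.0
```

```bash
python3 -m crank '[85,-0.05,0.14,-0.25,0, 85,0,0,-0.24,0, 85,0,0,0,0, 45,0,0,0,0, 45,0,0,0,0, 45,0,0,0,0, 45,0,0,0,0, 45,0,0,0,0, 45,0,0,0,0, 45,0,0,0,0, 45,0,0,0,0]'
```

```text
clock: 6.13
eef_pos: [0.5315, 0.1849, 0.037]
eef_rot: [[0.97, 0.245, 0.001], [0.245, -0.97, 0.0], [0.001, -0.0, -1.0]]
ft_force: [-1.5, 0.8, 6.3]
grip_width: 0.0537
finger_force: 62.4
```

```bash
python3 -m crank '[45,0,0,0.3,0, 45,0,0,0.6,0, 45,0,0,0.9,0, 45,0,0,0.9,0, 45,0,0,0.9,0, 45,0,0,0.9,0, 45,0,0,0.5,0, 45,0,-0.5,0,0, 45,0.3,-0.9,0,-0.4, 45,0.3,-0.9,0,-0.4, 45,0.3,-0.9,0,-0.4, 45,0.3,-0.9,0,-0.4]'; python3 -m crank '[45,0.3,-0.9,0,-0.4, 45,0.3,-0.9,0,-0.4, 45,0.3,-0.9,0,-0.4, 45,0.24,-0.9,0,0, 45,0,-0.9,0,0, 45,0,-0.9,0,0, 45,0,-0.9,0,0, 45,0,-0.9,0,0, 45,0,-0.9,0,0, 45,0,0,0,0, 45,0,0,0,0]'; python3 c.py w3 guide_left guide_right roll_wide
```

```text
clock: 7.13
eef_pos: [0.5609, 0.0802, 0.1606]
eef_rot: [[0.994, 0.105, -0.001], [0.105, -0.994, -0.001], [-0.001, 0.0, -1.0]]
ft_force: [0.3, 0.0, -3.2]
grip_width: 0.0539
finger_force: 63.6
clock: 8.05
eef_pos: [0.5887, -0.1223, 0.1604]
eef_rot: [[1.0, -0.0, -0.002], [-0.0, -1.0, -0.0], [-0.002, 0.0, -1.0]]
ft_force: [0.3, 0.9, -1.7]
grip_width: 0.0535
finger_force: 63.8
8.05 [ 0.5887 -0.1223  0.1604] [-0.0001 -1.      0.0002] [ 0.2948  0.8954 -1.7298]
campos [ 0.6753 -0.1208  0.3026]
guide_left 0.74 [253. 189.] 814 med [ 0.5982 -0.0672  0.0522] lo [ 0.5651 -0.0696  0.0123] hi [ 0.6228 -0.0566  0.0572]
guide_left 0.16 [314. 275.] 17503 med [ 0.6055 -0.1204  0.193 ] lo [ 0.5698 -0.1464  0.1617] hi [ 0.6242 -0.0946  0.1985]
guide_right 0.85 [338. 181.] 452 med [ 0.6033 -0.1401  0.0521] lo [ 0.5834 -0.1481  0.0276] hi [ 0.6238 -0.1367  0.0571]
roll_wide 0.86 [313. 273.] 17559 med [ 0.6055 -0.1204  0.193 ] lo [ 0.5698 -0.1465  0.1614] hi [ 0.6242 -0.0946  0.1985]
```

View pics/w3.png

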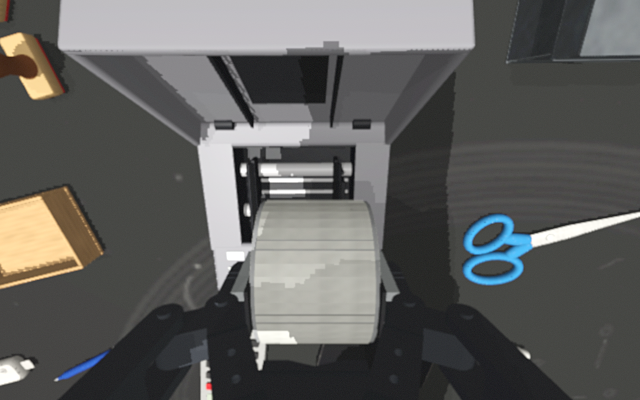

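The roll is held level over the bay: roll at (313,273), guides at (253,189) and (338,181). I shift about 17 mm towards +y and lower it.

```bash
python3 -m crank '[45,0.05,0.35,0,0, 45,0,0.34,-0.2,0, 45,0,0,-0.6,0, 45,0,0,-0.7,0, 45,0,0,-0.7,0, 45,0,0,-0.6,0, 45,0,0,-0.4,0, 45,0,0,-0.25,0, 45,0,0,-0.12,0, 45,0,0,0,0, 45,0,0,0,0]'; python3 c.py w4
```

```text
clock: 9.17
eef_pos: [0.5914, -0.1027, 0.0728]
eef_rot: [[1.0, 0.003, 0.001], [0.003, -1.0, 0.0], [0.001, -0.0, -1.0]]
ft_force: [-0.4, 0.4, -1.8]
grip_width: 0.0535
finger_force: 63.8
9.1667 [ 0.5914 -0.1027  0.0728] [ 0.003  -1.     -0.0001] [-0.3594  0.4356 -1.7545]
campos [ 0.6776 -0.1009  0.2152]
```

View pics/w4.png

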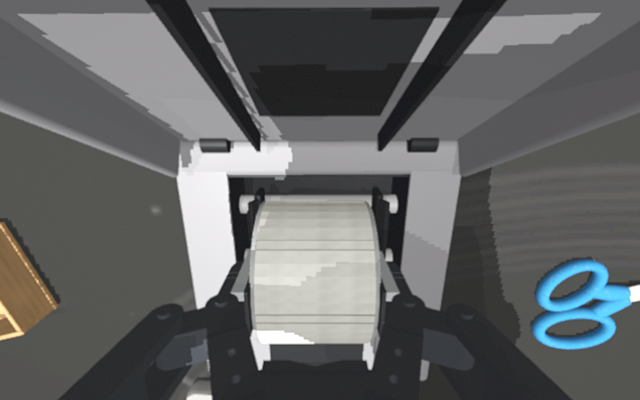

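The roll is centred between the guide plates, which show at (258,195) and (382,195). I lower it gently until it makes contact.

```bash
python3 -m crank '[45,0,0,-0.1,0, 45,0,0,-0.1,0, 45,0,0,-0.08,0, 45,0,0,-0.06,0, 45,0,0,0,0]';python3 -m crank '[45,0,0,-0.04,0, 45,0,0,0,0]'; python3 -m crank '[45,0,0,-0.04,0, 45,0,0,0,0]'
```

```text
clock: 9.63
eef_pos: [0.5908, -0.103, 0.0635]
eef_rot: [[1.0, 0.003, -0.0], [0.003, -1.0, 0.0], [-0.0, -0.0, -1.0]]
ft_force: [-1.0, -0.1, -2.1]
grip_width: 0.0538
finger_force: 63.8
clock: 9.8
eef_pos: [0.5909, -0.103, 0.0627]
eef_rot: [[1.0, 0.003, -0.0], [0.003, -1.0, 0.0], [-0.0, -0.0, -1.0]]
ft_force: [-0.5, -0.7, -2.9]
grip_width: 0.0542
finger_force: 63.8
clock: 9.97
eef_pos: [0.591, -0.103, 0.0617]
eef_rot: [[1.0, 0.003, -0.0], [0.003, -1.0, 0.0], [-0.0, -0.0, -1.0]]
ft_force: [0.1, 0.4, -2.3]
grip_width: 0.0539
finger_force: 63.8
```

```bash
python3 -m crank '[45,0,0,-0.04,0, 45,0,0,0,0]';python3 -m crank '[45,0,0,-0.03,0, 45,0,0,0,0]'; python3 -m crank '[45,0,0,-0.03,0, 45,0,0,0,0]'
```

```text
clock: 10.13
eef_pos: [0.5911, -0.103, 0.0614]
eef_rot: [[1.0, 0.003, 0.0], [0.003, -1.0, -0.0], [0.0, 0.0, -1.0]]
ft_force: [-3.2, 0.2, 7.2]
grip_width: 0.0537
finger_force: 65.1
clock: 10.3
eef_pos: [0.5912, -0.103, 0.0613]
eef_rot: [[1.0, 0.003, 0.001], [0.003, -1.0, -0.0], [0.001, 0.0, -1.0]]
ft_force: [-8.4, -0.3, 19.2]
grip_width: 0.0539
finger_force: 66.6
clock: 10.47
eef_pos: [0.5913, -0.103, 0.0612]
eef_rot: [[1.0, 0.003, 0.001], [0.003, -1.0, -0.001], [0.001, 0.001, -1.0]]
ft_force: [-13.0, 1.3, 31.3]
grip_width: 0.0538
finger_force: 68.0
```

```bash
python3 -m crank '[45,-0.04,0,0.06,0, 45,0,0,0,0, 45,0,0,0,0]'
```

```text
clock: 10.72
eef_pos: [0.5902, -0.103, 0.061]
eef_rot: [[1.0, 0.003, 0.001], [0.003, -1.0, -0.0], [0.001, 0.0, -1.0]]
ft_force: [-0.7, 0.2, 4.9]
grip_width: 0.0539
finger_force: 64.3
```

Resting on both rollers with 5 N and no side force, so I release.

```bash
python3 -m crank '[60,0,0,0,0, 66,0,0,0,0, 76,0,0,0,0, 76,0,0,0,0, 76,0,0,0,0, 76,0,0,0.2,0, 76,0,0,0.5,0, 76,0,0,0.9,0, 76,0,0,0.9,0, 76,0,0,0.9,0, 76,0,0,0.6,0, 76,0,0,0,0]'; python3 c.py w5 roll_wide guide_left guide_right
```

```text
clock: 11.72
eef_pos: [0.5919, -0.103, 0.1655]
eef_rot: [[1.0, 0.003, 0.006], [0.003, -1.0, -0.001], [0.006, 0.001, -1.0]]
ft_force: [1.0, -0.0, 1.3]
grip_width: 0.0758
finger_force: 0.0
11.7167 [ 0.5919 -0.103   0.1655] [ 0.0028 -1.      0.0009] [ 0.9599 -0.0252  1.2968]
campos [ 0.6774 -0.1011  0.3083]
roll_wide 0.97 [313. 206.] 5992 med [ 0.6018 -0.1009  0.0944] lo [ 0.5629 -0.1271  0.065 ] hi [ 0.6258 -0.075   0.0993]
roll_wide 0.33 [273. 192.] 602 med [ 0.5968 -0.0659  0.0544] lo [ 0.5602 -0.0693  0.0266] hi [ 0.6233 -0.0578  0.0576]
guide_left 0.79 [274. 194.] 531 med [ 0.5963 -0.0659  0.0547] lo [ 0.5606 -0.0691  0.0329] hi [ 0.6223 -0.0578  0.0574]
guide_right 0.63 [354. 198.] 771 med [ 0.5919 -0.1391  0.0526] lo [ 0.5595 -0.1476  0.0329] hi [ 0.6229 -0.1366  0.0571]
```

View pics/w5.png

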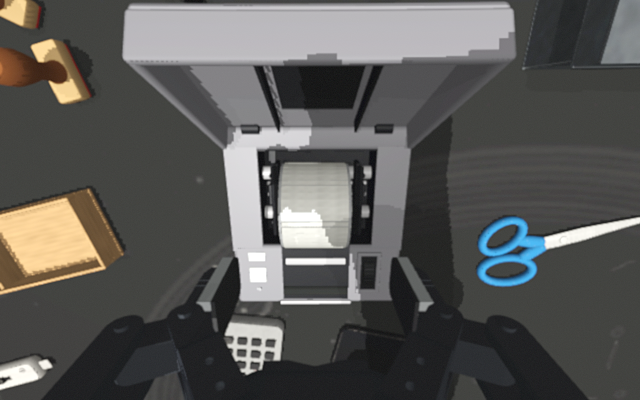

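Seated: the roll's top is at z = 0.099 as it must be, and it stands between the guides at (274,194) and (354,198) with about 6 mm free on each side. The wheel is at (368,271). Next I locate the wheel and measure the gaps.

```bash
cat > f.py <<'E'
from h import *
import sys
np.set_printoptions(precision=4,suppress=True)
f,u0,u1,v0,v1=sys.argv[1],*map(int,sys.argv[2:6])
d=np.load(f); c=(ctrl.camera_model("wrist"),d["R"],d["t"]); dep=d["dep"]; g=d["im"].astype(int).mean(2)
vv,uu=np.mgrid[:400,:640]; X=deproj(c,uu,vv,dep); z=X[...,2]
w=(vv>v0)&(vv<v1)&(uu>u0)&(uu<u1)
for nm,k in (("dark",w&(g<45)&(z>.045)&(z<.06)),("high",w&(z>.0535)&(z<.06)),("bezel",w&(z>.0512)&(z<.06))):
    q=X[k]; print(nm,k.sum(),q.mean(0),np.percentile(q,[3,97],axis=0).ravel())
for v in range(v0,v1,4): print(v,g[v,u0:u1:2].astype(int),(z[v,u0:u1:2]*1000).astype(int))
E
python3 f.py w5.npz 354 386 248 298
```

```text
dark 409 [ 0.517  -0.1532  0.0525] [ 0.4991 -0.1599  0.0495  0.5317 -0.1475  0.056 ]
high 169 [ 0.5162 -0.153   0.0549] [ 0.506  -0.1578  0.0536  0.5249 -0.1485  0.0564]
bezel 625 [ 0.5169 -0.1531  0.0528] [ 0.4944 -0.1639  0.0512  0.5371 -0.1425  0.0559]
248 [115 115 116 117 115 116 115 117 117 117 117 117 117 117 117 117] [49 48 49 49 49 50 50 49 48 49 49 48 49 49 49 49]
252 [117 115  95  95  95  95  93  95  96  94  94  95  95  99 116 118] [ 48  50  50  51  51  50  50  49  50  50  50  50  49  49 308  49]
256 [115 113 110 115  77  76  74  76  76  77  76  81 114 113 112 118] [49 49 51 51 51 52 51 51 51 51 51 53 50 51 49 50]
260 [114 106 113 111  36  31  31  35  36  35  33  60 116 115 116 117] [50 50 51 50 50 49 51 50 49 50 48 50 51 51 50 50]
264 [150 102 114 109  37  36  39  36  37  41  34  71 118 110 117 116] [ 49 308  51  51  51  51  51  53  52  51  50  51  52  51  48  48]
268 [118  98 116  97  35  33  42  43  44  43  29  88 117 105 116 115] [49 50 51 51 49 53 54 53 54 54 51 52 52 50 50 49]
272 [190 102 117  83  31  34  39  38  38  38  33  95 117 118 117 116] [49 50 52 49 50 56 55 56 54 55 49 51 51 49 49 49]
276 [189 101 117  74  28  31  34  34  35  33  32 101 115 114 117 116] [48 51 51 50 51 55 56 55 55 55 50 51 51 49 48 50]
280 [191 162 118  73  26  32  35  37  36  34  40 108 115 113 117 116] [49 51 51 50 50 54 54 53 54 54 50 51 51 49 49 48]
284 [189 171 115  63  30  30  31  30  29  27  52 113 121 117 114 117] [47 51 51 50 50 50 51 50 49 50 50 52 50 49 49 49]
288 [187 137 122  62  46  49  48  47  48  48  61 114 112 115 115 115] [49 50 52 49 51 49 50 49 50 50 50 51 52 49 49 49]
292 [184 184 147 112 115 115 114 114 115 114 116 115 113 116 114 114] [49 51 52 51 51 50 52 51 52 51 52 51 48 48 49 49]
296 [190 189 192 149 114 116 116 116 116 116 114 115 115 114 115 116] [50 50 49 49 49 50 49 49 50 49 50 50 49 49 50 49]
```

```bash
python3 -m crank '[60,-0.6,-0.35,0,0, 30,-0.6,-0.35,0,0, 0,-0.6,-0.35,0,0, 0,-0.6,-0.35,0,0, 0,-0.6,-0.35,0,0, 0,-0.42,-0.33,0,0, 0,0,0,-0.5,0, 0,0,0,-0.9,0, 0,0,0,-0.9,0, 0,0,0,-0.9,0, 0,0,0,-0.5,0, 0,0,0,-0.2,0]'; python3 -m crank '[0,0,0,0,0, 0,0,0,0,0]'; python3 c.py w6
```

```text
clock: 12.92
eef_pos: [0.5032, -0.1546, 0.0609]
eef_rot: [[1.0, 0.003, -0.003], [0.003, -1.0, 0.001], [-0.003, -0.001, -1.0]]
ft_force: [-0.0, 0.5, 0.0]
grip_width: 0.0001
finger_force: 0.0
clock: 13.08
eef_pos: [0.5047, -0.1549, 0.0635]
eef_rot: [[1.0, 0.003, -0.0], [0.003, -1.0, 0.0], [-0.0, -0.0, -1.0]]
ft_force: [-0.5, -0.3, 1.3]
grip_width: -0.0001
finger_force: 0.0
13.0833 [ 0.5047 -0.1549  0.0635] [ 0.0031 -1.     -0.0003] [-0.4716 -0.3376  1.2845]
campos [ 0.591  -0.1531  0.2058]
```

View pics/w6.png

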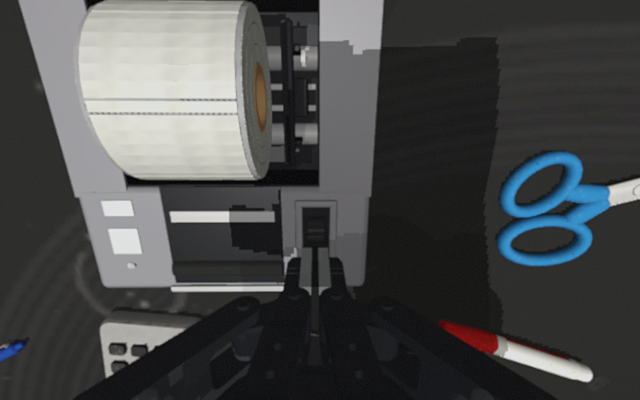

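The closed fingers line up with the wheel, both near column 315, with their tips just above and ahead of its crown. I lower to contact.

```bash
python3 -m crank '[0,0.1,0,-0.1,0, 0,0,0,-0.1,0, 0,0,0,-0.06,0, 0,0,0,0,0, 0,0,0,0,0]'; python3 -m crank '[0,0,0,-0.03,0, 0,0,0,0,0]'; python3 -m crank '[0,0,0,-0.02,0, 0,0,0,0,0]'
```

```text
clock: 13.55
eef_pos: [0.507, -0.1549, 0.0568]
eef_rot: [[1.0, 0.003, -0.0], [0.003, -1.0, 0.0], [-0.0, -0.0, -1.0]]
ft_force: [-1.1, 1.0, -0.2]
grip_width: 0.0001
finger_force: 0.0
clock: 13.72
eef_pos: [0.5071, -0.155, 0.0561]
eef_rot: [[1.0, 0.003, 0.0], [0.003, -1.0, 0.0], [0.0, -0.0, -1.0]]
ft_force: [1.0, 0.1, 0.3]
grip_width: 0.0001
finger_force: 0.3
clock: 13.88
eef_pos: [0.5073, -0.155, 0.0559]
eef_rot: [[1.0, 0.003, 0.001], [0.003, -1.0, -0.0], [0.001, 0.0, -1.0]]
ft_force: [-1.3, 0.2, 7.1]
grip_width: -0.0003
finger_force: 3.4
```

```bash
python3 -m crank '[0,0.08,0,0,0, 0,0.08,0,0,0, 0,0.08,0,0,0, 0,0.08,0,0,0]';  python3 -m crank '[0,0.08,0,0,0, 0,0.08,0,0,0, 0,0.08,0,0,0, 0,0.08,0,0,0]'; python3 c.py w7 guide_right guide_left
```

```text
clock: 14.22
eef_pos: [0.5152, -0.155, 0.0559]
eef_rot: [[1.0, 0.003, 0.0], [0.003, -1.0, -0.0], [0.0, 0.0, -1.0]]
ft_force: [-0.9, 1.1, 8.0]
grip_width: 0.0002
finger_force: 3.6
clock: 14.55
eef_pos: [0.5232, -0.1549, 0.0558]
eef_rot: [[1.0, 0.003, 0.0], [0.003, -1.0, -0.0], [0.0, 0.0, -1.0]]
ft_force: [-0.9, 0.7, 4.0]
grip_width: 0.0
finger_force: 1.6
14.55 [ 0.5232 -0.1549  0.0558] [ 0.0029 -1.      0.0001] [-0.894   0.7053  4.0488]
campos [ 0.6095 -0.1531  0.1981]
guide_right 0.96 [284. 133.] 2378 med [ 0.5922 -0.1402  0.0533] lo [ 0.5608 -0.1473  0.0245] hi [ 0.6215 -0.1357  0.0573]
```

```bash
python3 -m crank '[0,0,0,0.16,0, 0,-0.36,0,0,0, 0,-0.36,0,0,0, 0,0,0,0,0, 0,0,0,-0.1,0, 0,0,0,-0.04,0, 0,0,0,-0.02,0, 0,0,0,0,0]';  python3 -m crank '[0,0.08,0,0,0, 0,0.08,0,0,0, 0,0.08,0,0,0, 0,0.08,0,0,0, 0,0.08,0,0,0]'; python3 -m crank '[0,0.08,0,0,0, 0,0.08,0,0,0, 0,0.08,0,0,0, 0,0.08,0,0,0]'; python3 c.py w8 guide_right
cat > g.py <<'E'
from h import *
import sys
np.set_printoptions(precision=4,suppress=True)
for f in sys.argv[1:]:
    d=np.load(f+".npz"); c=(ctrl.camera_model("wrist"),d["R"],d["t"]); dep=d["dep"]
    v,u=np.nonzero(dep>0); X=deproj(c,u,v,dep[v,u]); x,y,z=X.T; o=[f]
    R=(x>.56)&(x<.62)
    for nm,lo,hi in(("L",-.095,-.055),("R",-.152,-.115)):
        k=R&(z>.0535)&(z<.059)&(y>lo)&(y<hi); o+=[nm,k.sum(),np.round(np.percentile(y[k],[3,50,97]),4) if k.sum()>5 else None]
    k=(z>.08)&(z<.103)&(x>.55)&(x<.63)&(y>-.145)&(y<-.06); o+=["roll",k.sum(),np.round(np.percentile(y[k],[1,99]),4) if k.sum()>5 else None]
    k=(z>.046)&(z<.0515)&(x>.56)&(x<.63)&(y<-.15); o+=["deck edge",np.round(np.percentile(y[k],[2,98]),4) if k.sum()>5 else None]
    print(*o)
E
python3 g.py w5 w6 w7 w8
```

```text
clock: 15.37
eef_pos: [0.5055, -0.1551, 0.0558]
eef_rot: [[1.0, 0.003, 0.001], [0.003, -1.0, -0.0], [0.001, 0.0, -1.0]]
ft_force: [-2.6, -0.6, 9.2]
grip_width: -0.0002
finger_force: 4.3
clock: 15.78
eef_pos: [0.5156, -0.1551, 0.0559]
eef_rot: [[1.0, 0.003, 0.001], [0.003, -1.0, -0.0], [0.001, 0.0, -1.0]]
ft_force: [-1.8, 0.5, 9.1]
grip_width: 0.0
finger_force: 4.6
clock: 16.12
eef_pos: [0.5236, -0.1551, 0.0557]
eef_rot: [[1.0, 0.003, 0.001], [0.003, -1.0, -0.0], [0.001, 0.0, -1.0]]
ft_force: [-1.1, -0.1, 3.7]
grip_width: -0.0
finger_force: 2.0
16.1167 [ 0.5236 -0.1551  0.0557] [ 0.0029 -1.      0.0001] [-1.124  -0.0516  3.6999]
campos [ 0.6098 -0.1533  0.1981]
guide_right 0.64 [282. 132.] 2395 med [ 0.5922 -0.1385  0.0532] lo [ 0.561  -0.1455  0.0268] hi [ 0.6215 -0.1339  0.0574]
w5 L 317 [-0.0672 -0.0654 -0.0632] R 314 [-0.1429 -0.1408 -0.1389] roll 5240 [-0.1278 -0.0745] deck edge [-0.1824 -0.1547]
w6 L 0 None R 1422 [-0.1432 -0.1409 -0.1273] roll 28566 [-0.1288 -0.0748] deck edge [-0.1826 -0.1554]
w7 L 0 None R 1399 [-0.1416 -0.1394 -0.127 ] roll 27781 [-0.1288 -0.0747] deck edge [-0.1826 -0.1553]
w8 L 0 None R 1392 [-0.1399 -0.1376 -0.1271] roll 27761 [-0.1289 -0.0748] deck edge [-0.1826 -0.1552]
```

```bash
python3 -m crank '[0,0,0,0.16,0, 0,-0.36,0,0,0, 0,-0.36,0,0,0, 0,0,0,0,0, 0,0,0,-0.1,0, 0,0,0,-0.05,0, 0,0,0,-0.01,0, 0,0,0,0,0]';  python3 -m crank '[0,0.08,0,0,0, 0,0.08,0,0,0, 0,0.08,0,0,0, 0,0.08,0,0,0, 0,0.08,0,0,0]'; python3 -m crank '[0,0.08,0,0,0, 0,0.08,0,0,0, 0,0.08,0,0,0, 0,0.08,0,0,0]'; python3 c.py w9 guide_right; python3 g.py w9
```

```text
clock: 16.88
eef_pos: [0.5055, -0.1551, 0.0558]
eef_rot: [[1.0, 0.003, 0.001], [0.003, -1.0, -0.0], [0.001, 0.0, -1.0]]
ft_force: [-1.8, 0.3, 7.7]
grip_width: -0.0001
finger_force: 4.3
clock: 17.3
eef_pos: [0.5156, -0.1551, 0.0558]
eef_rot: [[1.0, 0.003, 0.001], [0.003, -1.0, -0.0], [0.001, 0.0, -1.0]]
ft_force: [-2.4, -0.5, 10.4]
grip_width: 0.0001
finger_force: 4.8
clock: 17.63
eef_pos: [0.5235, -0.155, 0.0557]
eef_rot: [[1.0, 0.003, 0.0], [0.003, -1.0, -0.0], [0.0, 0.0, -1.0]]
ft_force: [-1.2, 0.0, 5.7]
grip_width: 0.0001
finger_force: 2.2
17.6333 [ 0.5235 -0.155   0.0557] [ 0.0028 -1.      0.0001] [-1.2007  0.0181  5.6679]
campos [ 0.6098 -0.1533  0.1981]
guide_right 0.9 [279. 132.] 2440 med [ 0.5922 -0.1367  0.0529] lo [ 0.5605 -0.1438  0.0248] hi [ 0.6213 -0.1321  0.0573]
guide_right 0.29 [176. 136.] 31503 med [ 0.5967 -0.1061  0.0948] lo [ 0.5621 -0.1295  0.0503] hi [ 0.6232 -0.0762  0.0994]
w9 L 0 None R 1365 [-0.1381 -0.1359 -0.128 ] roll 27747 [-0.1295 -0.0754] deck edge [-0.1826 -0.1552]
```

```bash
python3 -m crank '[0,0,0,0.16,0, 0,-0.36,0,0,0, 0,-0.36,0,0,0, 0,0,0,0,0, 0,0,0,-0.1,0, 0,0,0,-0.05,0, 0,0,0,-0.005,0, 0,0,0,0,0]';  python3 -m crank '[0,0.08,0,0,0, 0,0.08,0,0,0, 0,0.08,0,0,0, 0,0.08,0,0,0]'; python3 -m crank '[0,0.06,0,0,0]'; python3 c.py w10; python3 g.py w10
```

```text
clock: 18.4
eef_pos: [0.5053, -0.1551, 0.0558]
eef_rot: [[1.0, 0.003, 0.0], [0.003, -1.0, -0.0], [0.0, 0.0, -1.0]]
ft_force: [-2.7, -0.9, 6.8]
grip_width: 0.0001
finger_force: 3.6
clock: 18.73
eef_pos: [0.5135, -0.1551, 0.0559]
eef_rot: [[1.0, 0.003, 0.001], [0.003, -1.0, -0.0], [0.001, 0.0, -1.0]]
ft_force: [-2.5, 0.1, 8.1]
grip_width: 0.0
finger_force: 4.1
clock: 18.82
eef_pos: [0.5151, -0.1551, 0.0559]
eef_rot: [[1.0, 0.003, 0.001], [0.003, -1.0, -0.0], [0.001, 0.0, -1.0]]
ft_force: [-2.5, 0.3, 7.6]
grip_width: 0.0
finger_force: 4.1
18.8167 [ 0.5151 -0.1551  0.0559] [ 0.0028 -1.      0.0001] [-2.4806  0.3441  7.5976]
campos [ 0.6013 -0.1533  0.1983]
w10 L 0 None R 1439 [-0.1371 -0.1349 -0.129 ] roll 29649 [-0.1305 -0.0764] deck edge [-0.1826 -0.1552]
```

```bash
for i in 1 2; do python3 -m crank '[0,0.05,0,0,0]' | egrep 'pos|ft'; done; python3 -m crank '[0,0.03,0,0,0]'| egrep 'pos|ft'; python3 c.py w11; python3 g.py w11
```

```text
eef_pos: [0.5162, -0.155, 0.0559]
ft_force: [-1.5, 0.1, 7.6]
eef_pos: [0.5175, -0.1551, 0.0559]
ft_force: [-2.1, -0.2, 7.9]
eef_pos: [0.5183, -0.155, 0.0559]
ft_force: [-1.4, 0.2, 8.1]
19.1167 [ 0.5183 -0.155   0.0559] [ 0.0029 -1.      0.0002] [-1.4216  0.168   8.1186]
campos [ 0.6046 -0.1532  0.1982]
w11 L 0 None R 1411 [-0.1367 -0.1345 -0.1293] roll 28795 [-0.1308 -0.0767] deck edge [-0.1826 -0.1551]
```

```bash
for i in 1 2; do python3 -m crank '[0,0.04,0,0,0]' | egrep 'pos|ft'; done; python3 -m crank '[0,0.04,0,0,0]'| egrep 'pos|ft'; python3 c.py w12; python3 g.py w12
```

```text
eef_pos: [0.5192, -0.1551, 0.0559]
ft_force: [-2.0, -0.5, 8.7]
eef_pos: [0.5201, -0.1551, 0.0559]
ft_force: [-2.2, 0.3, 9.1]
eef_pos: [0.521, -0.1551, 0.0558]
ft_force: [-3.8, 0.8, 8.3]
19.4167 [ 0.521  -0.1551  0.0558] [ 0.0028 -1.      0.0002] [-3.7853  0.8478  8.2922]
campos [ 0.6073 -0.1533  0.1981]
w12 L 0 None R 1379 [-0.1366 -0.1344 -0.1292] roll 28188 [-0.1308 -0.0767] deck edge [-0.1826 -0.1552]
```

```bash
cat > n.py <<'E'
from h import *
F=[]
for i in range(8): ctrl.read_camera("wrist"); F.append(ctrl.get_state()["ft_force"])
print(np.mean(F,0),np.std(F,0))
E
python3 n.py; python3 -m crank '[0,0.02,0,0,0]'| egrep 'pos|ft'; python3 n.py
```

```text
[-2.78335241 -0.18976882  8.31379251] [0.55600424 0.39855337 0.56034805]
eef_pos: [0.5213, -0.1551, 0.0558]
ft_force: [-4.6, -0.2, 9.0]
[-3.23216436 -0.24042478  8.73402864] [0.29038629 0.31293653 0.53896567]
```

```bash
python3 -m crank '[0,0.02,0,0,0, 0,0,0,0,0]'| egrep 'pos|ft'; python3 n.py; python3 -m crank '[0,0,0,0.1,0, 0,0,0,0.3,0, 0,0,0,0.8,0, 0,-0.2,0,1,0, 0,-0.4,0,1,0, 0,-0.4,0,1,0, 0,0,0,0,0]'; python3 c.py w13 roll_wide guide_left guide_right; python3 g.py w13
```

```text
eef_pos: [0.5218, -0.1551, 0.0558]
ft_force: [-4.1, -0.7, 8.5]
[-3.42591903 -0.01801307  8.40897403] [0.33700386 0.42566926 0.61026368]
clock: 21.5
eef_pos: [0.4975, -0.1555, 0.1653]
eef_rot: [[1.0, 0.002, 0.005], [0.002, -1.0, -0.002], [0.005, 0.002, -1.0]]
ft_force: [1.1, -0.5, 0.6]
grip_width: -0.0004
finger_force: 0.0
21.5 [ 0.4975 -0.1555  0.1653] [ 0.0025 -1.      0.0019] [ 1.0993 -0.5119  0.6322]
campos [ 0.5832 -0.1534  0.308 ]
roll_wide 0.72 [243.  83.] 9096 med [ 0.5917 -0.1053  0.0949] lo [ 0.5571 -0.1307  0.0585] hi [ 0.6233 -0.0773  0.0994]
guide_right 0.7 [292.  84.] 858 med [ 0.5921 -0.1351  0.0533] lo [ 0.5605 -0.1422  0.0322] hi [ 0.6211 -0.1309  0.0574]
w13 L 0 None R 482 [-0.1366 -0.1345 -0.1304] roll 8156 [-0.1306 -0.0766] deck edge [-0.1826 -0.1549]
```

View pics/w13.png

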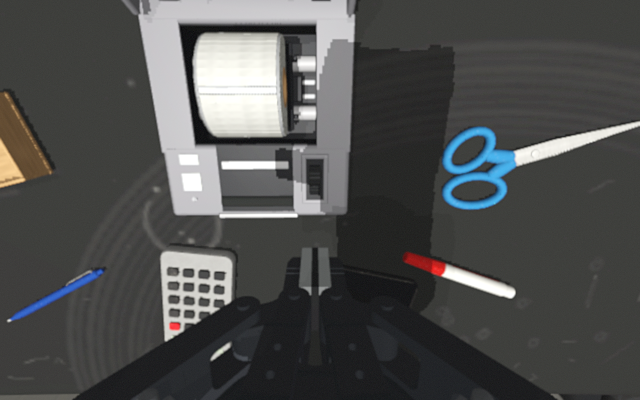

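The right guide now touches the roll's face at (289,84). Both plates stopped moving while the rim force rose, and nothing touches the robot. I hand in the job.

```bash
python3 -c "from cell import ctrl; print(ctrl.finish_job())"
```

```text
the job is handed in; nothing more can be done
None
```

The wide roll stands on the printer's rollers with both guide plates closed on it by the wheel (estimated 5–12 N squeeze per face, left plate hidden in the last picture), the narrow roll was left in the tray, and the job was handed in at about 21.5 s of robot time.

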